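Empty can through the sprung flap of the bar cart's empties bin

TASK

Throw the empty red can on the bar cart away: push it through the sprung two-leaf flap in the sloping top of the green empties bin, all the way, so that it drops inside and the flap shuts behind it. Do not ram the bin, and leave the two tumblers, the olive dish and the ice bucket standing where they are.

Things in the scene. Friction and masses are not known exactly. Their poses are not given: they have to be found in the camera images.
- can_center (a point): Centre of the empty can: upright red cylinder with aluminium bands, 38 mm in diameter, 100 mm tall, about 40 g, standing on the cart top; this point is on its axis, 50 mm above its underside. Its own z axis points to the lid. The lowest 10 mm taper to a 26 mm wide base, which leads it into the flap; the lid is flat, 32 mm wide.
- bin: Green empties bin with a brass sloping top, fixed to the cart: 180 mm wide (its y), 210 mm deep (its x from -95 to +115 mm). Origin on the cart top, straight under the centre of the mouth; z up. Its low front (-x, about 130 mm high) faces roughly the robot and its back is 215 mm high: the brass top is a plane tilted 22 degrees, rising towards +x. So the way in, square to that top, is the direction (0.375, 0, -0.927) in the bin's axes. Hollow inside.
- bin_mouth (a point): Centre of the mouth, in the plane of the brass top, 170 mm above the cart top; axes as bin. The mouth is a rectangle 48 mm wide (bin's y) by 46 mm (along the slope), closed by two steel leaves lying 4 mm below the plane; behind its front and rear edges guide walls run 45 mm inwards. Fingers holding the can do not fit in, shut fingers do. The leaves hold a can that has been pushed part-way in; it falls only once its lid end is about 28 mm below the plane of the top.
- flap_left (a joint): Left leaf (bin's +y half of the mouth, 23 mm long from its hinge on the +y edge to the middle): 0 shut, grows as it swings inwards, at most 1.5 rad; about 1.35 with the can in it. Polished and slippery. Sprung shut: 0.04 N m when shut, 0.07 N m when open; the two leaves together push back on the can with at most about 10 N.
- flap_right (a joint): Right leaf (bin's -y half), the mirror of the left: 0 shut, grows inwards.
- tumbler0: Crystal tumbler, open, 80 mm wide at the rim, 90 mm tall, loose; origin at the centre of its underside. Leave alone.
- tumbler1: Second crystal tumbler, the same. Leave alone.
- olive_dish: White ceramic dish of olives, 110 mm wide, 35 mm tall, loose; origin at the centre of its underside. Leave alone.
- ice_bucket: Steel ice bucket with latched lid and tongs on it, 170 mm wide, about 195 mm tall with its knob, loose; origin at the centre of its underside. Leave alone.

How it is judged (in metres and radians):
On the way, in this order (a step that is already met when the one before it is completed fails the run):
1. the can has been lifted off the cart top (height (world z) of can_center above 0.1 m), for 0.1 s.
2. one end of the can stands in the mouth and has pushed both leaves open (value of joint each of flap_left, flap_right above 0.8 rad and distance between can_center and bin_mouth below 0.045 m), for 0.1 s.
At the end, for the whole second after the job is handed in: The can lies inside the bin (its centre within the bin's walls and less than 90 mm above the cart top), both leaves are shut to within 0.12 rad, and tumblers, dish and bucket are within 25 mm of where they stood (z of can_center in the frame of bin between 0 and 0.09 m and x of can_center in the frame of bin between -0.095 and 0.115 m and y of can_center in the frame of bin between -0.09 and 0.09 m and value of joint each of flap_left, flap_right below 0.12 rad and distance of each of tumbler0, tumbler1, olive_dish, ice_bucket from where it was at the start of the episode below 0.025 m); the robot touches nothing.
It fails at once if tumbler knocked over or shoved away (angle between tumbler0's own z axis and vertical above 0.35 rad or distance of tumbler0 from where it was at the start of the episode above 0.04 m).
It fails at once if tumbler knocked over or shoved away (angle between tumbler1's own z axis and vertical above 0.35 rad or distance of tumbler1 from where it was at the start of the episode above 0.04 m).
It fails at once if olive dish knocked over or shoved away (angle between olive_dish's own z axis and vertical above 0.35 rad or distance of olive_dish from where it was at the start of the episode above 0.04 m).
It fails at once if ice bucket knocked over or shoved away (angle between ice_bucket's own z axis and vertical above 0.35 rad or distance of ice_bucket from where it was at the start of the episode above 0.04 m).
It fails at once if the bin is rammed (over 40 N from the arm, the fingers or the can) (contact force between any of the arm, the fingers, can and bin above 40 N).
It also fails if it takes over 54 s, if anything falls off the work surface, if the arm or the gripper's body presses on something with over 40 N, if the wrist force passes 120 N, or if a joint passes its speed limit or range.

ROBOT

A 6-joint arm with a two-finger parallel gripper is mounted at the origin on the work surface. World frame = base frame: x ahead of the robot, y to its left, z up, the work surface at z = 0. Lengths are in m, angles in degrees, forces in N, time in s.
With the tool pointing down it reaches from about 0.35 to 0.875 m from the base axis. Payload 4.2 kg.
Tool frame: the origin (TCP) lies midway between the tips of the shut fingers; the grasp point (between the pads) lies 19 mm behind it; z points along the fingers, y is the direction in which the jaws open and shut (so a half turn about z gives the same grasp; the last joint's range is limited). The gripper opens to 87 mm and grips with 3 to 60 N. Pads are 19 mm wide; open, the fingers measure 117 mm over their backs; the gripper's body (75 mm by 190 mm) begins 51 mm behind the grasp point.
Start: joints at [88.614, 22.042, 0.453, 0, -68.411, -14.817], TCP at [0.174, 0.6, 0.223] pointing down, gripper open.
Joint ranges: [-179.83, 179.83], [-69.29, 118.12], [-61.27, 80.66], [-181.25, 117.63], [-171.15, -9.14], [-177.46, 177.46]. Speed limits (degrees/s): [159.86, 159.86, 180, 180, 180, 180].

INTERFACE

Orientations are given as a 3x3 rotation matrix whose columns are the frame's x, y, z axes.
In Python, from station import sense, capture, get_calibration, finish_job, spot_in, spot_point gives the robot as it stands.
- The arm moves only by the shell command python3 -m inch 'ROWS'. ROWS is JSON, a list of rows, each an object with "fingers": the finger opening in cm, from 0 to 8.7; "delta_pos": the shift along the tool's x, y, z in cm, a list of three; "spin": the turn about the tool's z in degrees. In form: [{"fingers": fingers, "delta_pos": [dx, dy, dz], "spin": spin}, ...]. A call has 1 to 20 rows; each row is the pose to reach, as a shift and turn from the pose commanded when the call began, along the tool's axes at that moment; what a row does not reach only later rows make up. A row lasts 1/10 s, in which the tool goes at most 50 mm and 8.59 degrees, less where a joint would pass 70% of its speed; a pose out of reach is approached as far as the arm can. A call with a gripper value outside its range is refused whole. The fingers move at their own pace and stop on an object; the grip force is fixed at half the most. Time passes only in rows, so rows that repeat a pose let the fingers close. It gives the time, the measured TCP pose, the force and the opening at its end, in the units of the state.
- sense(): the state, without advancing time (a new reading comes with each control period).
- capture(name): name is "scene" or "side" or "wrist"; returns the picture (480x640x3 uint8, red, green, blue); there is no depth.
- get_calibration(name): a dict with "K" (3x3 intrinsics, pixels), "T" (4x4, takes a point from camera to world coordinates). Camera axes: x right, y up, looking along -z (the intrinsics and any distortion apply to the point x, -y, -z); pixel columns grow to the right and rows downward; lengths in m; the calibration is good to about 2 mm. A picture is of the moment at which its call begins: read the wrist's pose just before it. get_calibration takes no time and is no camera call; for the wrist camera it gives the pose at the moment of the call.
- finish_job(): hands the job in, once; it reports no verdict.
Trained networks look in the newest picture that a camera, given by its name, has taken for a name from the list of things; names that differ only in an ending like _2 or _b are one class to them, and where a whole thing is asked for, a point or a joint stands for the part that bears it (a point fixed in the world has none). Each returns a list of dicts, best first, with "conf" (0 to 1); they miss things now and then, are a little off and sometimes report something else, mostly with a low value. They report only what shows in the picture. A call takes as long as a camera call.
- spot_in(camera, target): "extent" ([left, top, right, bottom] as shares, 0 to 1, of the picture: columns of its width, rows of its height, round what is visible of it).
- spot_point(camera, target): "location" ([column, row] as shares, 0 to 1, of the picture: columns of its width, rows of its height: a listed point, or the origin of a listed thing).
The state is a dict: "time_s": time; "joints": joint angles; "joint_velocities": joint speeds; "effort": joint torques, N m; "tcp_pos": TCP position; "ee_rot": TCP orientation; "wrist_force": force on the tool from outside, world axes, zero at the start; "moment": the same for the moment, N m; "gripper_width": opening from 0.0 (shut) to 1.0 (fully open).
Only numpy, scipy, OpenCV 4.12 (cv2) and the standard library are available. Lean on these libraries where they do the work, as an engineer would, in place of code of your own. Each camera call takes 0.05 s, during which the arm holds its last target.

## Working session

There is one attempt and no reset: what is moved stays moved. The work goes in short steps, Python scripts to look and compute and a shell command to move; the robot and the scene stay as the last step left them, time stands still between calls to the robot, and variables do not carry over. Pictures are saved under pics/ and viewed, and the job is handed in when it is done.

```bash
ls; mkdir -p pics
python3 - <<'E'
from station import *
import cv2,numpy as np
s=sense();print({k:np.round(v,3).tolist() for k,v in s.items()})
for n in ["scene","side","wrist"]:
    im=capture(n);cv2.imwrite(f"pics/{n}0.png",im[:,:,::-1])
    c=get_calibration(n);print(n,np.round(c["K"],1).tolist(),np.round(c["T"],3).tolist(),[k for k in c])
E
```

```text
pics
{'time_s': 0.0, 'joints': [88.615, 22.091, 0.381, -0.029, -68.411, -14.815], 'joint_velocities': [0.069, 0.073, -0.034, 0.077, 0.021, 0.106], 'effort': [0.0, -39.066, 18.74, 4.22, 0.011, -0.0], 'tcp_pos': [0.174, 0.6, 0.221], 'ee_rot': [[0.96, -0.279, -0.001], [-0.279, -0.96, -0.002], [0.0, 0.002, -1.0]], 'wrist_force': [0.007, -0.893, 0.415], 'moment': [-0.033, -0.006, -0.026], 'gripper_width': 1.001}
scene [[559.2, 0.0, 335.1], [0.0, 559.2, 239.3], [0.0, 0.0, 1.0]] [[0.045, -0.71, 0.703, 1.371], [0.999, 0.031, -0.032, 0.129], [0.001, 0.704, 0.71, 0.916], [0.0, 0.0, 0.0, 1.0]] ['K', 'T']
side [[451.2, 0.0, 322.3], [0.0, 451.2, 242.3], [0.0, 0.0, 1.0]] [[-0.404, -0.598, 0.692, 1.189], [0.915, -0.25, 0.317, 0.417], [-0.016, 0.762, 0.648, 0.699], [0.0, 0.0, 0.0, 1.0]] ['K', 'T']
wrist [[351.6, 0.0, 315.3], [0.0, 351.6, 239.8], [0.0, 0.0, 1.0]] [[-0.28, 0.918, 0.28, 0.253], [-0.96, -0.268, -0.08, 0.578], [0.002, -0.292, 0.957, 0.383], [0.0, 0.0, 0.0, 1.0]] ['K', 'T']
```

View pics/scene0.png

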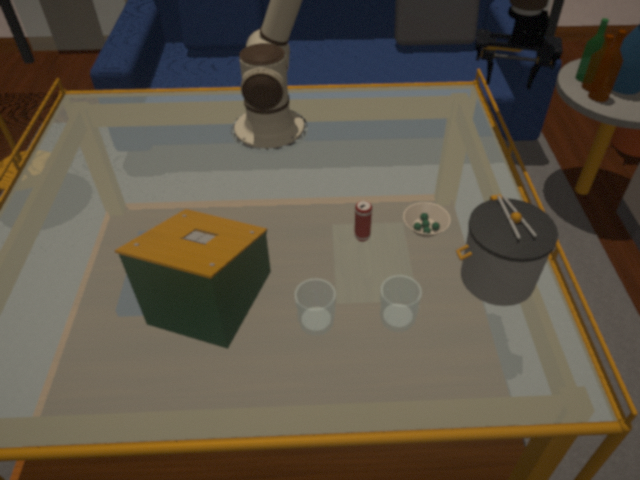

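View pics/side0.png

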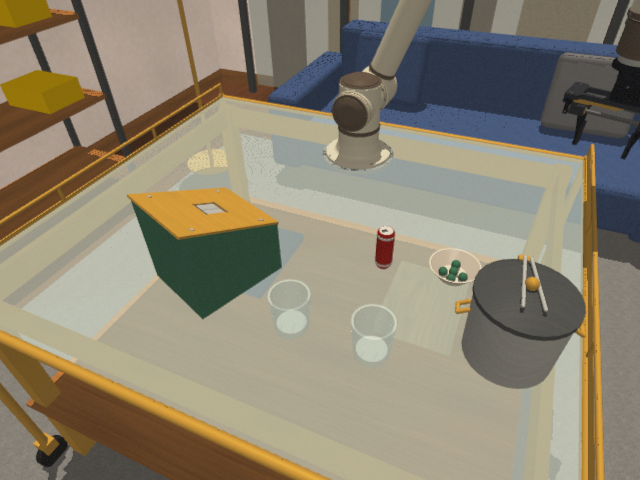

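View pics/wrist0.png

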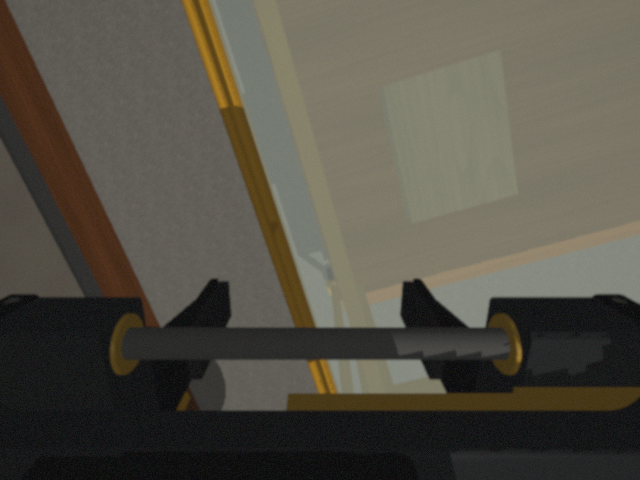

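```bash
cat > h.py <<'E'
import numpy as np,cv2
from station import *
def ray(cam,uv):
    c=get_calibration(cam);K=np.array(c["K"]);T=np.array(c["T"])
    p=np.linalg.inv(K)@np.array([uv[0],uv[1],1.]);d=T[:3,:3]@np.array([p[0],-p[1],-p[2]])
    return T[:3,3],d/np.linalg.norm(d)
def onz(cam,uv,z):
    o,d=ray(cam,uv);return o+d*(z-o[2])/d[2]
def tri(obs):
    A=np.zeros((3,3));b=np.zeros(3);R=[ray(c,u) for c,u in obs]
    for o,d in R:
        P=np.eye(3)-np.outer(d,d);A+=P;b+=P@o
    x=np.linalg.solve(A,b)
    return x,[np.linalg.norm((np.eye(3)-np.outer(d,d))@(x-o)) for o,d in R]
def proj(cam,X):
    c=get_calibration(cam);K=np.array(c["K"]);T=np.linalg.inv(np.array(c["T"]))
    p=T[:3,:3]@np.array(X)+T[:3,3];q=K@np.array([p[0],-p[1],-p[2]]);return q[:2]/q[2]
E
python3 - <<'E'
from h import *
S=np.array([640,480])
capture("scene");capture("side")
for t in ["can_center","bin","bin_mouth","tumbler0","olive_dish","ice_bucket"]:
    o={}
    for c in ["scene","side"]:
        r=spot_point(c,t)[:3]
        print(t,c,[(round(a["conf"],2),np.round(np.array(a["location"])*S,1).tolist()) for a in r])
        if r:o[c]=np.array(r[0]["location"])*S
    if len(o)==2 and 'tumb' not in t: print("   ",tri(list(o.items())))
for n in ["scene","side"]:
    im=capture(n)[:,:,::-1]
    if n=="scene": a=im[190:350,100:300];b=im[180:260,340:420]
    else: a=im[170:320,120:300];b=im[210:290,360:440]
    cv2.imwrite(f"pics/{n}_bin.png",cv2.resize(a,None,fx=3.9,fy=3.5,interpolation=2)if 0 else cv2.resize(a,None,fx=3.5,fy=3.5,interpolation=2))
    cv2.imwrite(f"pics/{n}_can.png",cv2.resize(b,None,fx=7,fy=7,interpolation=2))
E
```

```text
can_center scene [(0.92, [364.9, 221.8])]
can_center side [(0.84, [379.5, 248.1])]
    (array([0.50296276, 0.23255679, 0.0868925 ]), [np.float64(0.002052599936684954), np.float64(0.002052599936685087)])
bin scene [(0.58, [215.8, 291.0])]
bin side [(0.77, [221.9, 268.9])]
    (array([ 0.62727866, -0.08292954,  0.02076573]), [np.float64(0.002602332466981075), np.float64(0.0026023324669809437)])
bin_mouth scene [(0.67, [200.2, 239.3]), (0.63, [396.1, 317.4])]
bin_mouth side [(0.57, [210.3, 209.7])]
    (array([ 0.61599907, -0.09163682,  0.16645501]), [np.float64(0.0011855123549810007), np.float64(0.001185512354980946)])
tumbler0 scene [(0.85, [314.0, 321.2]), (0.62, [396.9, 318.2])]
tumbler0 side [(0.96, [371.4, 353.2]), (0.72, [289.2, 325.3])]
olive_dish scene [(0.76, [425.4, 228.3])]
olive_dish side [(0.69, [453.6, 277.0])]
    (array([ 0.43373005,  0.38513508, -0.00361627]), [np.float64(0.00024437940457228477), np.float64(0.0002443794045722984)])
ice_bucket scene [(0.69, [495.5, 279.8])]
ice_bucket side [(0.61, [504.1, 357.8])]
    (array([ 0.59760423,  0.51333357, -0.01067247]), [np.float64(0.0035463519435389077), np.float64(0.003546351943538789)])
```

View pics/scene_bin.png

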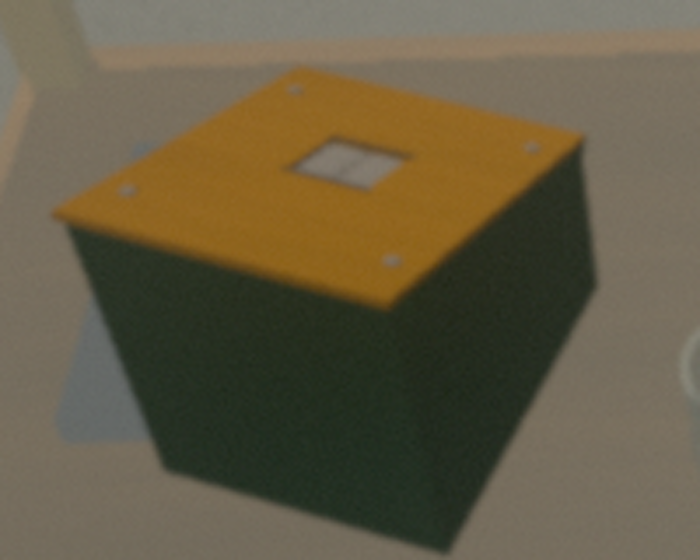

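View pics/side_bin.png

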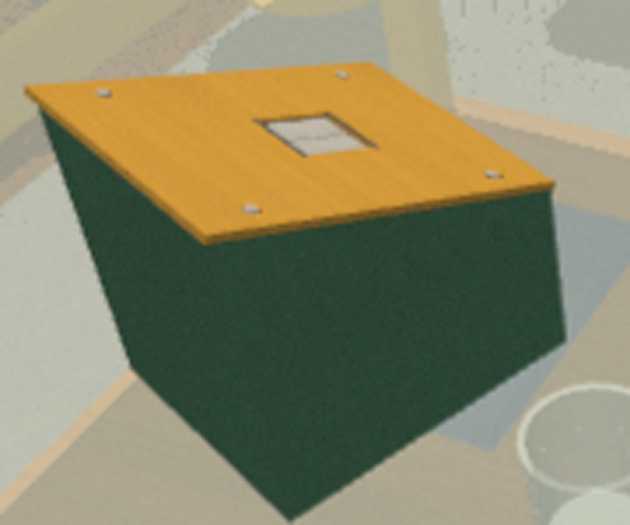

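View pics/scene_can.png

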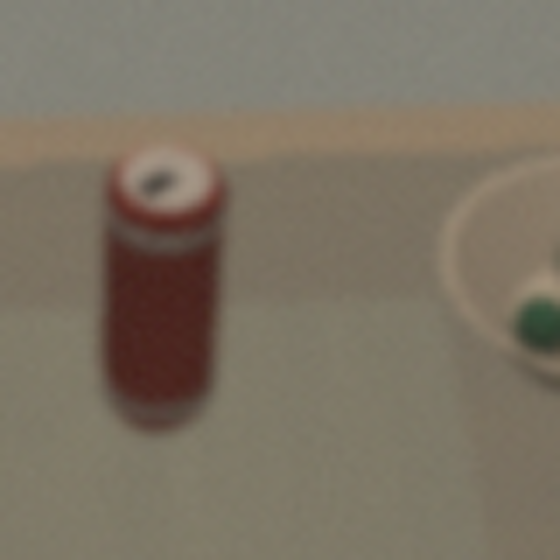

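View pics/side_can.png

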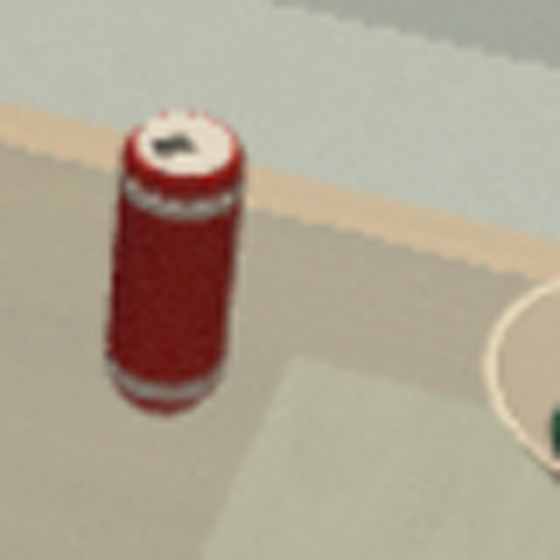

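```bash
cat > fit.py <<'E'
from h import *
from scipy.optimize import least_squares
sc=lambda u:(u[0]/3.5+100,u[1]/3.5+190); sd=lambda u:(u[0]/3.5+120,u[1]/3.5+170)
t=np.radians(22);ux=np.array([np.cos(t),0,np.sin(t)])
M=np.array([0,0,.17])
mc={k:M+a*.023*ux+np.array([0,b*.024,0]) for k,a,b in [("fl",-1,1),("fr",-1,-1),("bl",1,1),("br",1,-1)]}
bt={"bbr":np.array([.115,-.09,0]),"bbl":np.array([.115,.09,0]),"bfl":np.array([-.095,.09,0])}
P={**mc,**bt}
obs=[("scene",sc(u),k) for u,k in [((333,137),"fr"),((412,155),"fl"),((372,189),"bl"),((292,168),"br"),((165,468),"bbr"),((447,553),"bbl"),((597,285),"bfl")]]
obs+=[("side",sd(u),k) for u,k in [((255,122),"br"),((330,112),"fr"),((376,147),"fl"),((305,156),"bl"),((130,368),"bbr"),((290,520),"bbl"),((566,340),"bfl")]]
def f(p,full=False):
    c,s=np.cos(p[2]),np.sin(p[2]);R=np.array([[c,-s,0],[s,c,0],[0,0,1]]);z=p[3] if len(p)>3 else 0
    return np.concatenate([proj(cm,R@P[k]+np.array([p[0],p[1],z]))-np.array(u) for cm,u,k in obs])
if __name__=="__main__":
  for n in (3,4):
    r=least_squares(f,[.62,-.09,-.3,0][:n]);print(r.x,np.degrees(r.x[2]));print(np.round(r.fun.reshape(-1,2),1).tolist())
  for k,a,b in [(k,[o for o in obs if o[2]==k and o[0]=="scene"][0],[o for o in obs if o[2]==k and o[0]=="side"][0]) for k in P]:
    print(k,np.round(tri([(a[0],a[1]),(b[0],b[1])])[0],4))
  print("lid",tri([("scene",(363.6,206.4)),("side",(386.3,230.7))]),onz("scene",(363.6,206.4),.1),onz("side",(386.3,230.7),.1))
  for c,u in [("scene",(314,321.2)),("scene",(396.9,318.2)),("side",(371.4,353.2)),("side",(289.2,325.3))]: print("tumbler",c,onz(c,u,0))
E
python3 fit.py
```

```text
[ 0.61262268 -0.09165694 -0.37239069] -21.33641475259467
[[-0.0, -0.1], [-0.3, 0.4], [-0.9, -0.5], [-1.1, -0.5], [-0.3, 0.6], [0.3, 0.8], [0.7, 0.1], [1.3, -0.8], [-0.8, 0.2], [-0.2, -0.2], [0.6, -0.5], [0.5, 0.3], [0.2, 1.0], [0.6, 0.5]]
[ 6.12879709e-01 -9.15096611e-02 -3.72409873e-01  3.08998393e-04] -21.337513981420067
[[0.0, -0.1], [-0.2, 0.4], [-0.9, -0.6], [-1.1, -0.5], [-0.3, 0.6], [0.3, 0.9], [0.7, 0.1], [1.2, -0.9], [-0.8, 0.1], [-0.3, -0.3], [0.6, -0.6], [0.5, 0.3], [0.2, 1.0], [0.6, 0.5]]
fl [ 0.601  -0.0611  0.1612]
fr [ 0.5813 -0.1069  0.1592]
bl [ 0.6462 -0.0743  0.1818]
br [ 0.6315 -0.1176  0.1838]
bbr [ 0.6896 -0.2151  0.0046]
bbl [ 0.7522 -0.0499  0.0025]
bfl [0.5572 0.0254 0.001 ]
lid (array([0.46436752, 0.23257848, 0.10072469]), [np.float64(0.0009277923116890965), np.float64(0.0009277923116890316)]) [0.46493257 0.23244004 0.1       ] [0.4620478 0.2322865 0.1      ]
tumbler scene [6.94237995e-01 1.17446006e-01 1.11022302e-16]
tumbler scene [0.69420025 0.28515716 0.        ]
tumbler side [0.69660336 0.28613606 0.        ]
tumbler side [0.69783364 0.11594604 0.        ]
```

```bash
python3 -m inch '[{"fingers":8.7,"delta_pos":[3,2,0.5],"spin":0.4},{"fingers":8.7,"delta_pos":[6,4.3,1],"spin":0.8},{"fingers":8.7,"delta_pos":[9,6.5,1.5],"spin":1.2},{"fingers":8.7,"delta_pos":[12,8.6,2],"spin":1.6},{"fingers":8.7,"delta_pos":[15,10.8,2.5],"spin":2},{"fingers":8.7,"delta_pos":[18,13,3],"spin":2.4},{"fingers":8.7,"delta_pos":[21,15,3.5],"spin":2.8},{"fingers":8.7,"delta_pos":[24,17.2,4],"spin":3.2},{"fingers":8.7,"delta_pos":[27,19.3,4.5],"spin":3.6},{"fingers":8.7,"delta_pos":[30,21.5,5],"spin":4},{"fingers":8.7,"delta_pos":[33,23.6,5.5],"spin":4.5},{"fingers":8.7,"delta_pos":[36,25.8,6],"spin":5},{"fingers":8.7,"delta_pos":[38,27.2,6.3],"spin":5.1},{"fingers":8.7,"delta_pos":[38,27.2,6.3],"spin":5.1},{"fingers":8.7,"delta_pos":[38,27.2,6.3],"spin":5.1},{"fingers":8.7,"delta_pos":[38,27.2,6.3],"spin":5.1}]'
python3 - <<'E'
from h import *
s=sense();print(np.round(s["tcp_pos"],4),np.round(s["ee_rot"],3).tolist())
im=capture("wrist");cv2.imwrite("pics/w1.png",im[:,:,::-1])
print("expected lid px",proj("wrist",[.4635,.2325,.1]), "tcp px",proj("wrist",s["tcp_pos"]))
E
```

```text
time_s: 2.55
tcp_pos: [0.4632, 0.2336, 0.1598]
ee_rot: [[0.932, -0.363, 0.0], [-0.363, -0.932, 0.0], [0.0, -0.001, -1.0]]
wrist_force: [-0.9, 0.3, 0.6]
gripper_width: 1.004
[0.4632 0.2336 0.1598] [[0.932, -0.363, 0.0], [-0.363, -0.932, 0.0], [0.0, -0.001, -1.0]]
expected lid px [317.86683625 258.53079581] tcp px [316.84293716 300.28564783]
```

View pics/w1.png

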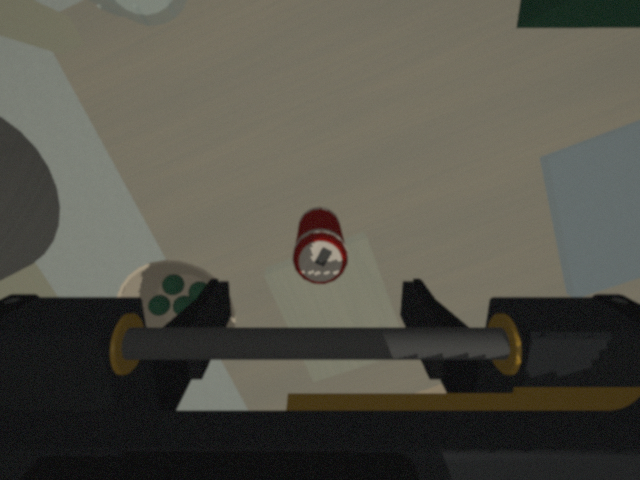

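```bash
python3 -m inch '[{"fingers":8.7,"delta_pos":[0,0.2,2],"spin":0},{"fingers":8.7,"delta_pos":[0,0.2,4],"spin":0},{"fingers":8.7,"delta_pos":[0,0.2,6],"spin":0},{"fingers":8.7,"delta_pos":[0,0.2,8],"spin":0},{"fingers":8.7,"delta_pos":[0,0.2,9.4],"spin":0},{"fingers":8.7,"delta_pos":[0,0.2,9.4],"spin":0},{"fingers":5,"delta_pos":[0,0.2,9.4],"spin":0},{"fingers":4.2,"delta_pos":[0,0.2,9.4],"spin":0},{"fingers":3,"delta_pos":[0,0.2,9.4],"spin":0},{"fingers":3,"delta_pos":[0,0.2,9.4],"spin":0},{"fingers":3,"delta_pos":[0,0.2,9.4],"spin":0},{"fingers":3,"delta_pos":[0,0.2,9.4],"spin":0},{"fingers":3,"delta_pos":[0,0.2,9.4],"spin":0},{"fingers":3,"delta_pos":[0,0.2,9.4],"spin":0},{"fingers":3,"delta_pos":[0,0.2,9.4],"spin":0}]'
python3 - <<'E'
from h import *
im=capture("wrist");cv2.imwrite("pics/w2.png",im[:,:,::-1])
im=capture("side")[:,:,::-1];cv2.imwrite("pics/s2.png",cv2.resize(im[150:350,300:500],None,fx=3,fy=3))
E
```

```text
time_s: 4.1
tcp_pos: [0.4627, 0.231, 0.0656]
ee_rot: [[0.932, -0.363, 0.0], [-0.363, -0.932, -0.0], [0.0, 0.0, -1.0]]
wrist_force: [0.3, 0.3, 0.6]
gripper_width: 0.427
```

View pics/s2.png

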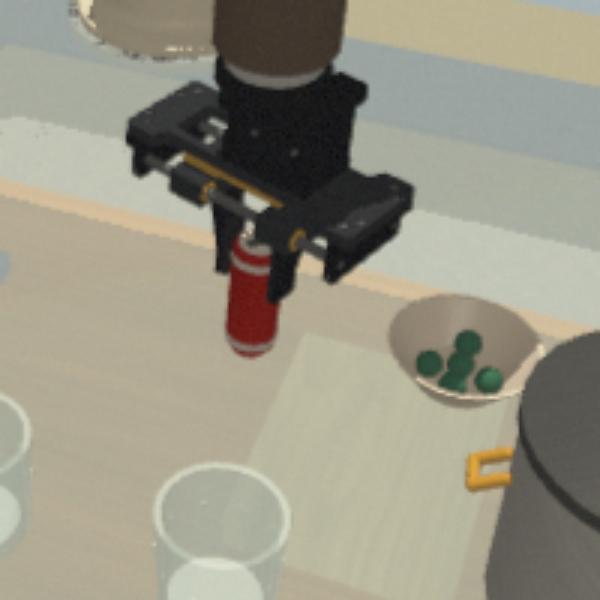

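View pics/w2.png

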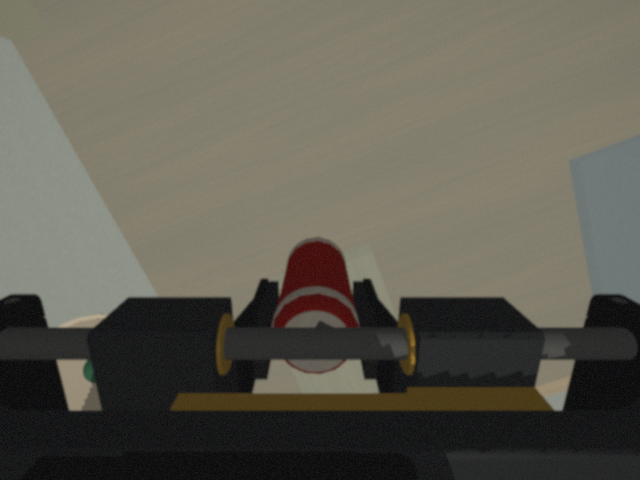

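```bash
python3 -m inch '[{"fingers":3,"delta_pos":[0,0,-2],"spin":0},{"fingers":3,"delta_pos":[0,0,-6],"spin":0},{"fingers":3,"delta_pos":[0,0,-10],"spin":0},{"fingers":3,"delta_pos":[0,0,-14],"spin":0},{"fingers":3,"delta_pos":[1,0.9,-17],"spin":0},{"fingers":3,"delta_pos":[3,2.8,-19],"spin":0},{"fingers":3,"delta_pos":[5,4.7,-20],"spin":0},{"fingers":3,"delta_pos":[7.5,7.1,-20],"spin":0},{"fingers":3,"delta_pos":[10,9.5,-20],"spin":0},{"fingers":3,"delta_pos":[12.5,11.8,-20],"spin":0},{"fingers":3,"delta_pos":[15,14.2,-20],"spin":0},{"fingers":3,"delta_pos":[17.5,16.5,-20],"spin":0},{"fingers":3,"delta_pos":[20,18.9,-20],"spin":0},{"fingers":3,"delta_pos":[22,20.8,-20],"spin":0},{"fingers":3,"delta_pos":[24,22.7,-20],"spin":0},{"fingers":3,"delta_pos":[25.2,23.8,-20],"spin":0},{"fingers":3,"delta_pos":[25.9,24.5,-20],"spin":0},{"fingers":3,"delta_pos":[25.9,24.5,-20],"spin":0},{"fingers":3,"delta_pos":[25.9,24.5,-20],"spin":0},{"fingers":3,"delta_pos":[25.9,24.5,-20],"spin":0}]'
cat > look.py <<'E'
from h import *
import sys
t=sys.argv[1]
im=capture("scene")[:,:,::-1];a=cv2.resize(im[150:270,140:270],None,fx=3,fy=4.6) if 0 else cv2.resize(im[150:280,140:270],None,fx=3.07,fy=3.07)
im=capture("side")[:,:,::-1];b=cv2.resize(im[115:245,140:270],None,fx=3.07,fy=3.07)
cv2.imwrite(f"pics/{t}.png",np.hstack([a,b]))
s=sense();print(np.round(s["tcp_pos"],4),np.round(s["wrist_force"],2),s["time_s"],s["gripper_width"])
E
python3 look.py l1
python3 - <<'E'
from h import *
t=sense()["tcp_pos"]
for c,(ox,oy) in [("scene",(140,150)),("side",(140,115))]:
    im=0
    for dz in (.034,0,-.066): p=proj(c,t+np.array([0,0,dz]));print(c,dz,(p-[ox,oy])*3.07)
    print(c,"mouth",(proj(c,[.614,-.091,.17])-[ox,oy])*3.07)
E
```

```text
time_s: 6.2
tcp_pos: [0.6147, -0.0903, 0.2658]
ee_rot: [[0.932, -0.362, 0.0], [-0.362, -0.932, 0.0], [0.0, -0.0, -1.0]]
wrist_force: [0.1, -0.2, -0.2]
gripper_width: 0.428
[ 0.6147 -0.0904  0.2659] [ 0.19 -0.11  0.52] 6.3 0.42889694552638835
scene 0.034 [146.82326255 102.74092992]
scene 0 [157.84072925 148.58918755]
scene -0.066 [177.75751842 231.47122439]
scene mouth [185.35346034 265.76172936]
side 0.034 [178.08849617 109.23930502]
side 0 [189.00930713 159.33787107]
side -0.066 [208.65192956 249.44722474]
side mouth [216.80737391 286.6109885 ]
```

View pics/l1.png

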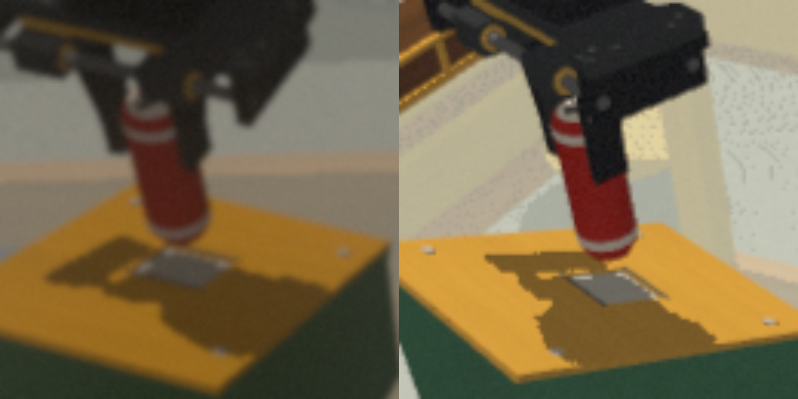

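```bash
python3 -m inch '[{"fingers":3,"delta_pos":[0.1,0.1,0.5],"spin":0},{"fingers":3,"delta_pos":[0.1,0.1,1],"spin":0},{"fingers":3,"delta_pos":[0.1,0.1,1.5],"spin":0},{"fingers":3,"delta_pos":[0.1,0.1,2],"spin":0},{"fingers":3,"delta_pos":[0.1,0.1,2.5],"spin":0},{"fingers":3,"delta_pos":[0.1,0.1,3],"spin":0},{"fingers":3,"delta_pos":[0.1,0.1,3.5],"spin":0},{"fingers":3,"delta_pos":[0.1,0.1,4],"spin":0},{"fingers":3,"delta_pos":[0.1,0.1,4.3],"spin":0},{"fingers":3,"delta_pos":[0.1,0.1,4.3],"spin":0},{"fingers":3,"delta_pos":[0.1,0.1,4.3],"spin":0}]';python3 look.py l2
```

```text
time_s: 7.4
tcp_pos: [0.6157, -0.0932, 0.2237]
ee_rot: [[0.932, -0.363, 0.001], [-0.363, -0.932, -0.001], [0.002, 0.001, -1.0]]
wrist_force: [-1.7, -1.5, 5.8]
gripper_width: 0.428
[ 0.6158 -0.0932  0.2237] [-0.28 -1.55  5.98] 7.5 0.42535727178047467
```

View pics/l2.png

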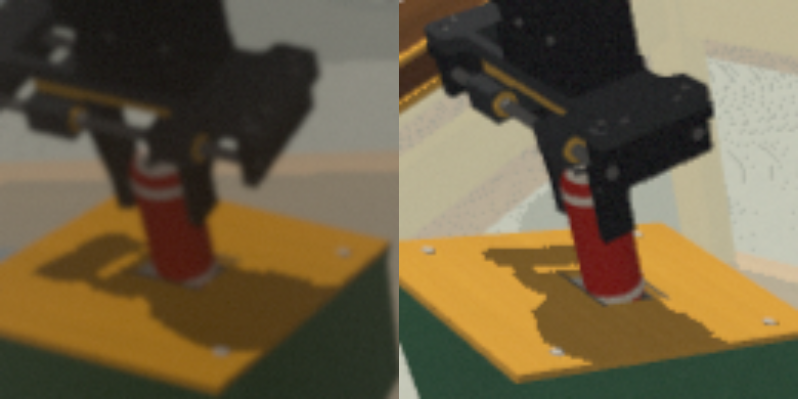

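```bash
python3 -m inch '[{"fingers":3,"delta_pos":[0,-0.1,0.4],"spin":0},{"fingers":3,"delta_pos":[0,-0.1,0.8],"spin":0},{"fingers":3,"delta_pos":[0,-0.1,0.8],"spin":0},{"fingers":3,"delta_pos":[0,-0.1,0.8],"spin":0}]';python3 -m inch '[{"fingers":3,"delta_pos":[-0.2,0,0.1],"spin":0},{"fingers":3,"delta_pos":[-0.4,0,0.2],"spin":0},{"fingers":3,"delta_pos":[-0.6,0,0.3],"spin":0},{"fingers":3,"delta_pos":[-0.8,0,0.3],"spin":0},{"fingers":3,"delta_pos":[-0.8,0,0.3],"spin":0}]';python3 look.py l3
```

```text
time_s: 7.9
tcp_pos: [0.6153, -0.0935, 0.2158]
ee_rot: [[0.932, -0.363, -0.001], [-0.363, -0.932, -0.003], [0.0, 0.003, -1.0]]
wrist_force: [-2.5, -4.3, 6.4]
gripper_width: 0.424
time_s: 8.4
tcp_pos: [0.6105, -0.0912, 0.2143]
ee_rot: [[0.932, -0.363, 0.007], [-0.363, -0.932, -0.005], [0.008, 0.002, -1.0]]
wrist_force: [1.1, -6.8, 7.0]
gripper_width: 0.423
[ 0.6106 -0.0912  0.2143] [ 2.05 -6.47  7.71] 8.5 0.42720992501157856
```

View pics/l3.png

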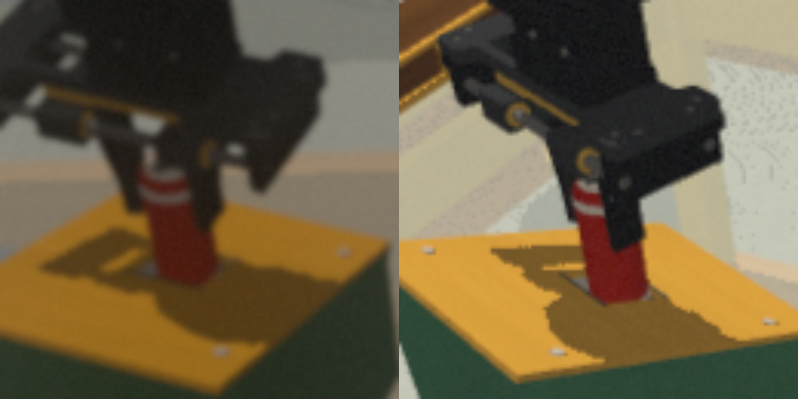

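```bash
python3 -m inch '[{"fingers":3,"delta_pos":[0,0.2,0],"spin":0},{"fingers":3,"delta_pos":[0,0.4,0],"spin":0},{"fingers":3,"delta_pos":[0,0.4,0],"spin":0},{"fingers":3,"delta_pos":[0,0.4,0],"spin":0}]';python3 look.py l4
```

```text
time_s: 8.9
tcp_pos: [0.6102, -0.0928, 0.2143]
ee_rot: [[0.932, -0.363, 0.01], [-0.363, -0.932, -0.001], [0.009, -0.003, -1.0]]
wrist_force: [3.0, -1.0, 6.8]
gripper_width: 0.429
[ 0.6103 -0.0928  0.2143] [ 2.99 -0.6   6.82] 9.0 0.42850932591943014
```

View pics/l4.png

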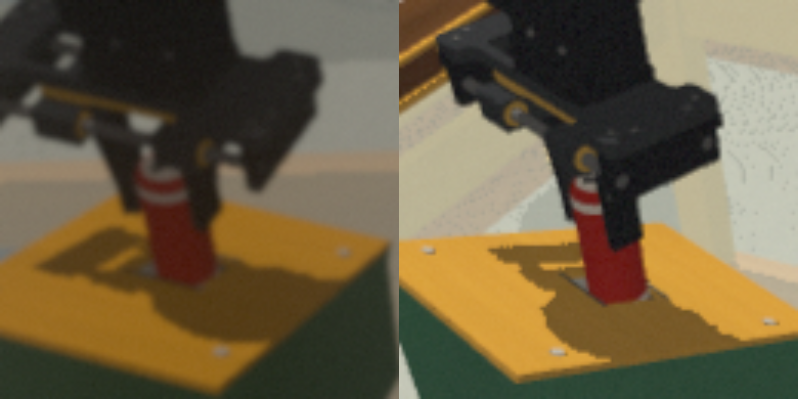

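```bash
python3 -m inch '[{"fingers":3,"delta_pos":[-0.2,0,0.1],"spin":0},{"fingers":3,"delta_pos":[-0.4,0,0.2],"spin":0},{"fingers":3,"delta_pos":[-0.6,0,0.3],"spin":0},{"fingers":3,"delta_pos":[-0.8,0,0.4],"spin":0},{"fingers":3,"delta_pos":[-0.8,0,0.4],"spin":0},{"fingers":3,"delta_pos":[-0.8,0,0.4],"spin":0}]';python3 look.py l5
```

```text
time_s: 9.6
tcp_pos: [0.6041, -0.0909, 0.2128]
ee_rot: [[0.932, -0.362, 0.014], [-0.362, -0.932, -0.003], [0.014, -0.002, -1.0]]
wrist_force: [3.1, -3.4, 11.8]
gripper_width: 0.426
[ 0.6042 -0.0908  0.2129] [ 2.38 -2.53 12.33] 9.7 0.42580315945272396
```

View pics/l5.png

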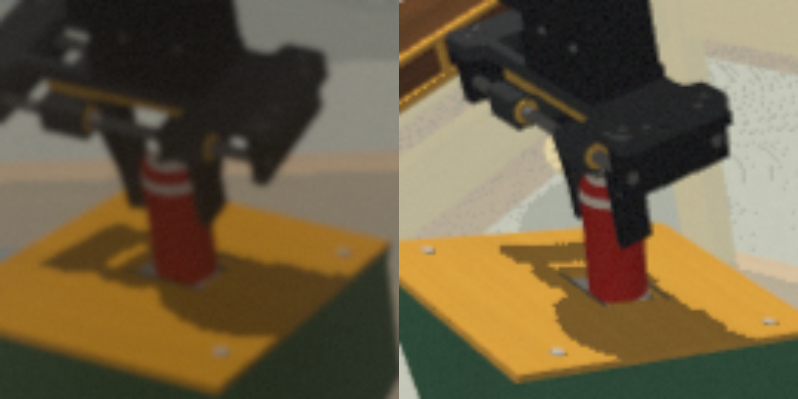

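```bash
python3 -m inch '[{"fingers":3,"delta_pos":[-0.3,0,0.1],"spin":0},{"fingers":3,"delta_pos":[-0.6,0,0.1],"spin":0},{"fingers":3,"delta_pos":[-0.9,0.1,0.2],"spin":0},{"fingers":3,"delta_pos":[-1.2,0.1,0.2],"spin":0},{"fingers":3,"delta_pos":[-1.2,0.1,0.3],"spin":0},{"fingers":3,"delta_pos":[-1.2,0.1,0.3],"spin":0}]';python3 look.py l6
```

```text
time_s: 10.3
tcp_pos: [0.5914, -0.0866, 0.2085]
ee_rot: [[0.932, -0.362, 0.011], [-0.362, -0.932, -0.002], [0.01, -0.002, -1.0]]
wrist_force: [0.9, -0.7, 10.6]
gripper_width: 0.426
[ 0.5914 -0.0866  0.2085] [ 1.38 -0.68 11.43] 10.4 0.42708216188640113
```

View pics/l6.png

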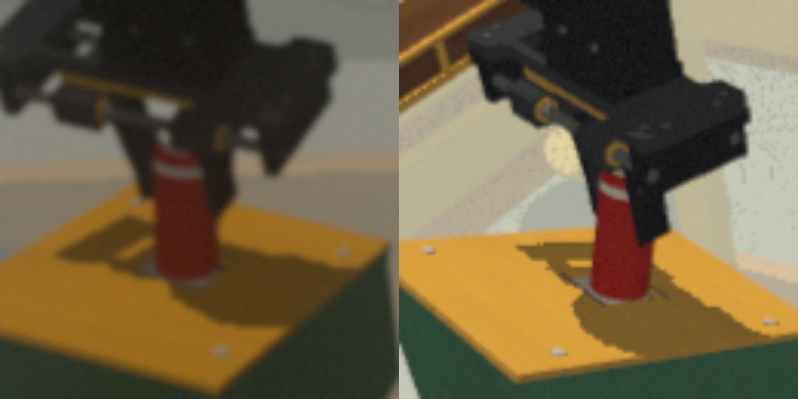

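Run:
```python
from h import *
t=sense()["tcp_pos"];g=t+np.array([0,0,.019])
c,s=np.cos(-.3724),np.sin(-.3724);bx=np.array([c,s,0])
W=[];
for n,(ox,oy) in [("scene",(140,150)),("side",(140,115))]:
    im=capture(n)[:,:,::-1];k=4.6 if 0 else 6
    cr=cv2.resize(im[oy+40:oy+105,ox+30:ox+95],None,fx=6,fy=6)
    for a,col in [(0,(255,0,0)),(11,(0,255,0)),(22,(255,255,0))]:
        a=np.radians(a);d=np.sin(a)*bx-np.cos(a)*np.array([0,0,1])
        p=[(proj(n,g+d*q)-[ox+30,oy+40])*6 for q in (-.015,.085)]
        cv2.line(cr,tuple(np.int32(p[0])),tuple(np.int32(p[1])),col,1)
        p=[(proj(n,g+d*.085+e)-[ox+30,oy+40])*6 for e in (0*bx,)][0];cv2.circle(cr,tuple(np.int32(p)),3,col,-1)
    W.append(cr)
cv2.imwrite("pics/ax6.png",np.hstack(W))
```

```text
(no output)
```

View pics/ax6.png

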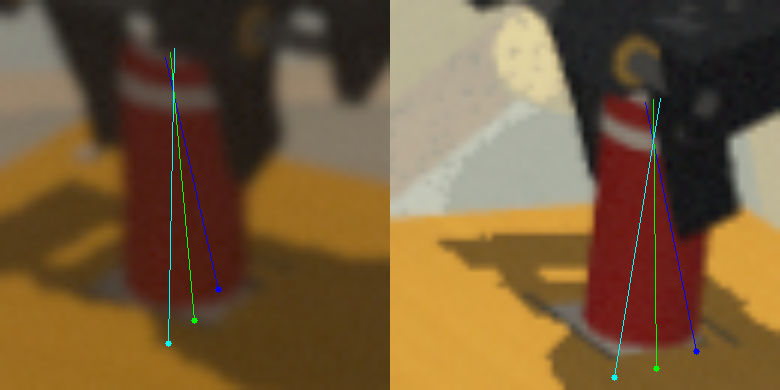

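```bash
cat > ax.py <<'E'
from h import *
import sys
t=sense()["tcp_pos"];g=t+np.array([0,0,.019])
c,s=np.cos(-.3724),np.sin(-.3724);bx=np.array([c,s,0]);by=np.array([-s,c,0])
M=np.array([.614,-.091,.17]);r=t-M
print("tcp in bin mm",np.round([r@bx*1e3,r@by*1e3,t[2]*1e3],1),"grasp s,n",np.round([(g-M)@(bx*.927+[0,0,.375])*1e3,(g-M)@(bx*.375-[0,0,.927])*1e3],1))
f=np.array(sense()["wrist_force"]);print("F bin",f@bx,f@by,f[2])
W=[]
for n,(ox,oy) in [("scene",(160,185)),("side",(160,150))]:
    im=capture(n)[:,:,::-1]
    cr=cv2.resize(im[oy-15:oy+65,ox-10:ox+70],None,fx=5,fy=5,interpolation=2)
    for a,col in [(0,(255,0,0)),(11,(0,255,0)),(22,(255,255,0))]:
        a=np.radians(a);d=np.sin(a)*bx-np.cos(a)*np.array([0,0,1])
        p=[(proj(n,g+d*q)-[ox-10,oy-15])*5 for q in (-.015,.085)]
        cv2.line(cr,tuple(np.int32(p[0])),tuple(np.int32(p[1])),col,1)
    W.append(cr)
cv2.imwrite(f"pics/{sys.argv[1]}.png",np.hstack(W))
E
python3 -m inch '[{"fingers":3,"delta_pos":[-0.3,0,0],"spin":0},{"fingers":3,"delta_pos":[-0.6,0,0.1],"spin":0},{"fingers":3,"delta_pos":[-0.9,0,0.1],"spin":0},{"fingers":3,"delta_pos":[-1.2,0,0.2],"spin":0},{"fingers":3,"delta_pos":[-1.2,0,0.2],"spin":0}]';python3 ax.py l7
```

```text
time_s: 11.0
tcp_pos: [0.5798, -0.0822, 0.2055]
ee_rot: [[0.932, -0.362, 0.009], [-0.362, -0.932, -0.001], [0.009, -0.002, -1.0]]
wrist_force: [1.9, -1.4, 8.5]
gripper_width: 0.427
tcp in bin mm [-35.1  -4.2 205.5] grasp s,n [-12.1 -63.7]
F bin 2.23883510231287 -0.6068470672730486 8.453693562712266
```

View pics/l7.png

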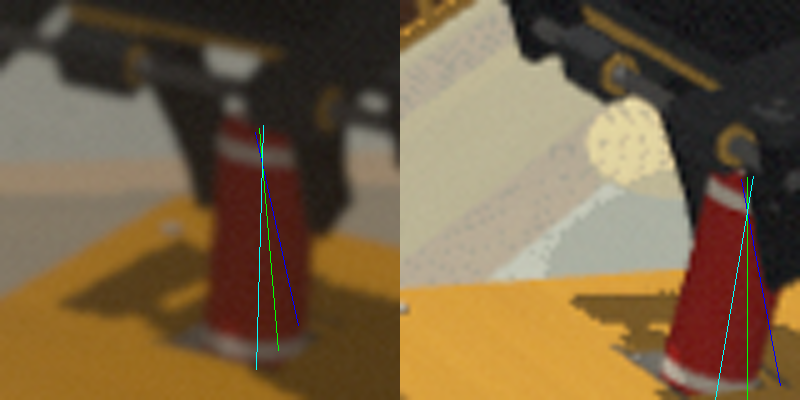

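```bash
python3 -m inch '[{"fingers":3,"delta_pos":[-0.2,0,-0.5],"spin":0},{"fingers":3,"delta_pos":[-0.4,0,-1],"spin":0},{"fingers":3,"delta_pos":[-0.6,0,-1.5],"spin":0},{"fingers":3,"delta_pos":[-0.1,0,-1.9],"spin":0},{"fingers":3,"delta_pos":[0.5,0,-2.1],"spin":0},{"fingers":3,"delta_pos":[0.5,0,-2.1],"spin":0},{"fingers":3,"delta_pos":[0.5,0,-2.1],"spin":0}]';python3 ax.py l8
```

```text
time_s: 11.8
tcp_pos: [0.581, -0.0837, 0.2229]
ee_rot: [[0.932, -0.364, -0.002], [-0.364, -0.932, -0.0], [-0.002, 0.001, -1.0]]
wrist_force: [-2.0, 0.4, 2.8]
gripper_width: 0.427
tcp in bin mm [-33.4  -5.3 222.9] grasp s,n [ -4.  -79.2]
F bin -2.0312269109849748 -0.33720805301153695 2.8007441644526123
```

View pics/l8.png

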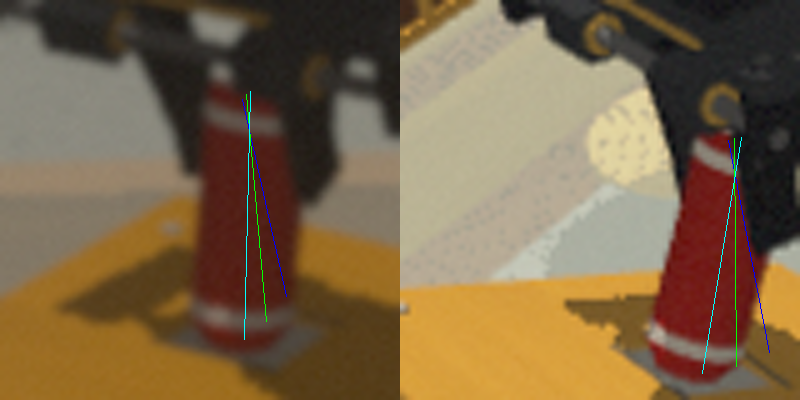

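```bash
cat > big.py <<'E'
from h import *
import sys
W=[]
for n,(ox,oy) in [("scene",(175,185)),("side",(190,155))]:
    im=capture(n)[:,:,::-1]
    W.append(cv2.resize(im[oy:oy+65,ox-5:ox+45],None,fx=8,fy=8,interpolation=2))
cv2.imwrite(f"pics/{sys.argv[1]}.png",np.hstack(W))
E
python3 big.py b8
```

```text
(no output)
```

View pics/b8.png

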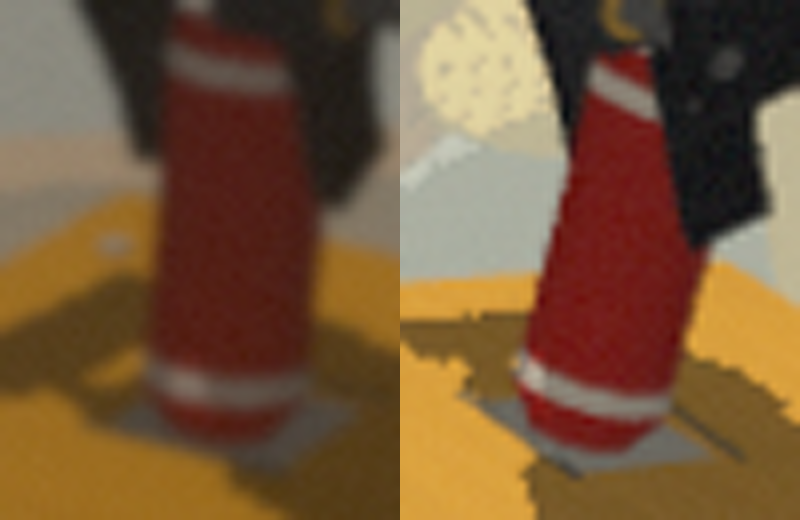

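```bash
cat > axis.py <<'E'
from h import *
def run(sa,sb,da,db,band):
    S=lambda u:(170+u[0]/8,185+u[1]/8); D=lambda u:(185+(u[0]-400)/8,155+u[1]/8)
    def plane(c,a,b):
        o,d1=ray(c,a);_,d2=ray(c,b);n=np.cross(d1,d2);return o,n/np.linalg.norm(n)
    o1,n1=plane("scene",S(sa),S(sb));o2,n2=plane("side",D(da),D(db))
    d=np.cross(n1,n2);d/=np.linalg.norm(d);d*=-np.sign(d[2])
    p=tri([("scene",S(band[0])),("side",D(band[1]))]);
    c,s=np.cos(-.3724),np.sin(-.3724);R=np.array([[c,-s,0],[s,c,0],[0,0,1]]).T
    M=np.array([.614,-.091,.17]);db=R@d;q=R@(p[0]-M)
    print("dir bin",np.round(db,3),"tilt x",np.degrees(np.arctan2(db[0],-db[2])),"tilt y",np.degrees(np.arctan2(db[1],-db[2])))
    print("band in bin rel mouth mm",np.round(q*1e3,1),"s,n",np.round([(q[0]*.927+q[2]*.375)*1e3,(q[0]*.375-q[2]*.927)*1e3],1),p[1])
E
python3 - <<'E'
from axis import run
run((238,200),(230.5,370),(628.5,250),(601.5,365),((230,376),(596,385)))
E
```

```text
dir bin [ 0.474  0.041 -0.879] tilt x 28.34362588701587 tilt y 2.644561282489656
band in bin rel mouth mm [-0.7 -1.6 11.3] s,n [  3.6 -10.8] [np.float64(0.0002859077451858064), np.float64(0.00028590774518570455)]
```

```bash
python3 -m inch '[{"fingers":3,"delta_pos":[-0.4,0,0.1],"spin":0},{"fingers":3,"delta_pos":[-0.2,0,0.6],"spin":0},{"fingers":3,"delta_pos":[0,0,1.1],"spin":0},{"fingers":3,"delta_pos":[0.2,0,1.5],"spin":0},{"fingers":3,"delta_pos":[0.4,0,2],"spin":0},{"fingers":3,"delta_pos":[0.6,0,2.5],"spin":0},{"fingers":3,"delta_pos":[0.6,0,2.5],"spin":0},{"fingers":3,"delta_pos":[0.6,0,2.5],"spin":0}]';python3 ax.py l9; python3 big.py b9
```

```text
time_s: 12.8
tcp_pos: [0.5876, -0.0856, 0.1984]
ee_rot: [[0.932, -0.363, 0.001], [-0.363, -0.932, 0.0], [0.001, -0.001, -1.0]]
wrist_force: [0.6, -0.3, 1.0]
gripper_width: 0.429
tcp in bin mm [-26.5  -4.6 198.4] grasp s,n [ -6.8 -53.9]
F bin 0.6692626248873315 -0.05822750257342296 0.9516672996534614
```

View pics/b9.png

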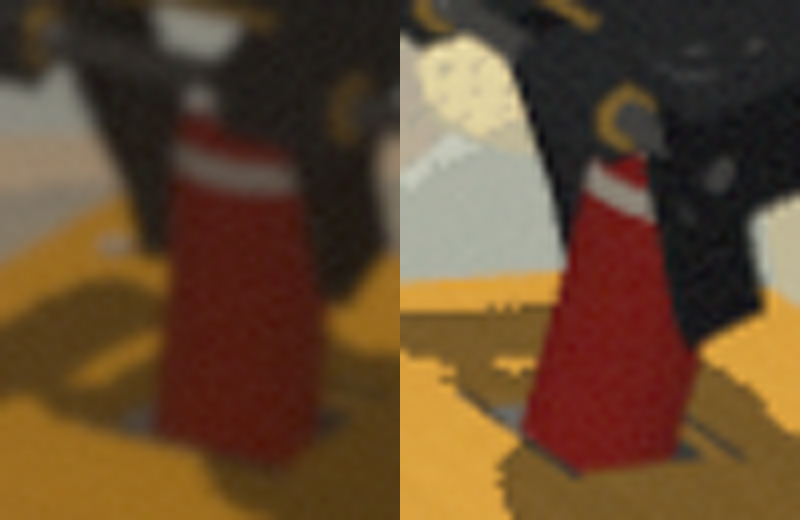

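```bash
python3 -m inch '[{"fingers":3,"delta_pos":[0.2,0,0.4],"spin":0},{"fingers":3,"delta_pos":[0.5,0,0.8],"spin":0},{"fingers":3,"delta_pos":[0.7,0,1.2],"spin":0},{"fingers":3,"delta_pos":[0.7,0,1.2],"spin":0}]';python3 -m inch '[{"fingers":3,"delta_pos":[0.2,0,0.4],"spin":0},{"fingers":3,"delta_pos":[0.4,0,0.8],"spin":0},{"fingers":3,"delta_pos":[0.5,0,1],"spin":0},{"fingers":3,"delta_pos":[0.5,0,1],"spin":0}]';python3 ax.py l10; python3 big.py b10
```

```text
time_s: 13.4
tcp_pos: [0.5934, -0.0885, 0.185]
ee_rot: [[0.931, -0.364, -0.002], [-0.364, -0.931, -0.0], [-0.002, 0.001, -1.0]]
wrist_force: [0.8, -0.9, -2.2]
gripper_width: 0.426
time_s: 13.8
tcp_pos: [0.5982, -0.0902, 0.1758]
ee_rot: [[0.932, -0.364, -0.001], [-0.364, -0.932, 0.0], [-0.001, 0.0, -1.0]]
wrist_force: [0.9, -0.2, -1.9]
gripper_width: 0.427
tcp in bin mm [-15.   -5.  175.8] grasp s,n [ -4.6 -28.6]
F bin 0.9057968995231441 0.14550644955890946 -1.8530083777430728
```

View pics/b10.png

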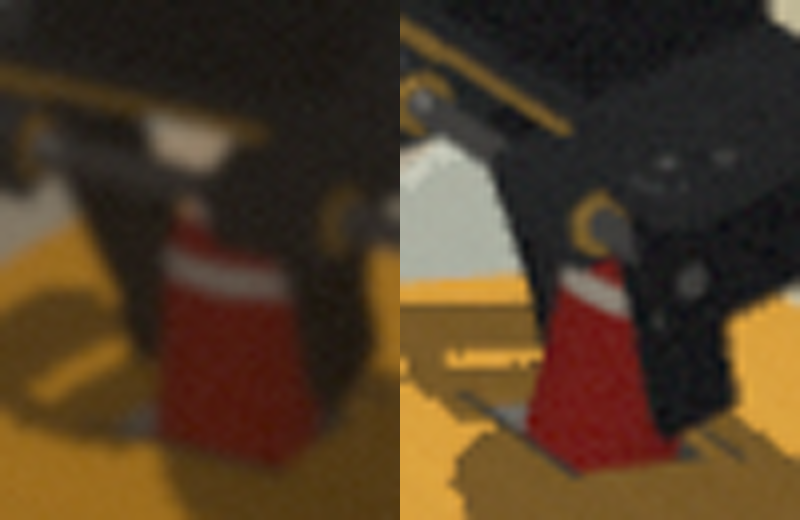

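```bash
python3 -m inch '[{"fingers":4.5,"delta_pos":[0,0,0],"spin":0},{"fingers":5.5,"delta_pos":[0,0,0],"spin":0},{"fingers":7,"delta_pos":[0,0,0],"spin":0},{"fingers":7,"delta_pos":[0,0,0],"spin":0},{"fingers":7,"delta_pos":[0,0,-1.5],"spin":0},{"fingers":7,"delta_pos":[0,0,-3],"spin":0},{"fingers":7,"delta_pos":[0,0,-4.5],"spin":0},{"fingers":7,"delta_pos":[0,0,-6],"spin":0},{"fingers":7,"delta_pos":[0,0,-8],"spin":0},{"fingers":0,"delta_pos":[0,0,-8.5],"spin":0},{"fingers":0,"delta_pos":[0,0,-8.5],"spin":0},{"fingers":0,"delta_pos":[0,0,-8.5],"spin":0},{"fingers":0,"delta_pos":[0,0,-8.5],"spin":0},{"fingers":0,"delta_pos":[0,0,-8.5],"spin":0},{"fingers":0,"delta_pos":[0,0,-8.5],"spin":0},{"fingers":0,"delta_pos":[0,0,-8.5],"spin":0},{"fingers":0,"delta_pos":[0,0,-8.5],"spin":0},{"fingers":0,"delta_pos":[0,0,-8.5],"spin":0}]';python3 ax.py l11; python3 big.py b11
```

```text
time_s: 15.8
tcp_pos: [0.5982, -0.0901, 0.2615]
ee_rot: [[0.932, -0.363, -0.0], [-0.363, -0.932, 0.0], [-0.0, -0.0, -1.0]]
wrist_force: [-0.7, 0.6, -0.2]
gripper_width: 0.073
tcp in bin mm [-15.   -4.9 261.5] grasp s,n [  27.5 -108.1]
F bin -0.8951457419661921 0.25980965274494616 -0.1667405930747397
```

View pics/b11.png

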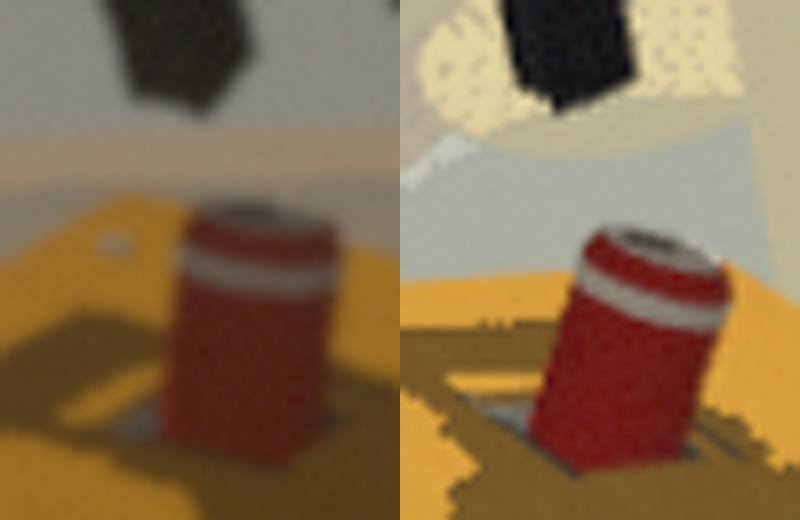

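View pics/l11.png

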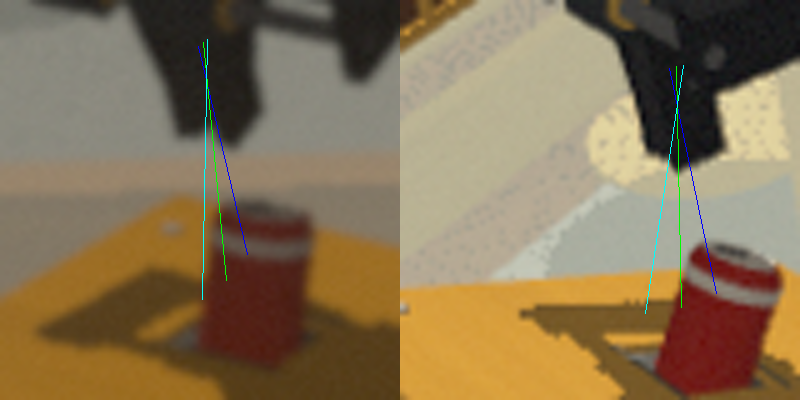

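Run:
```python
from axis import *
from h import *
p,e=tri([("scene",(202.75,211.9)),("side",(217.75,186))])
c,s=np.cos(-.3724),np.sin(-.3724);R=np.array([[c,-s,0],[s,c,0],[0,0,1]]).T
q=R@(p-[.614,-.091,.17]);print(p,e,q*1e3,"s,n",q[0]*927+q[2]*375,q[0]*375-q[2]*927)
t=np.array(sense()["tcp_pos"]);
print("tcp px in big:",(proj("scene",t)-[170,185])*8,(proj("side",t)-[185,155])*8+[400,0])
# axis: scene edges, side edges
run((262,215),(245,420),(662,248),(620,400),((262,215),(662,248)))
```

```text
[ 0.58902195 -0.08293322  0.20990305] [np.float64(4.106310573319542e-05), np.float64(4.106310573322641e-05)] [-26.20108401  -1.57445596  39.90305139] s,n -9.324760604029207 -46.81553514522197
tcp px in big: [186.04809054  73.06243977] [578.07792344  77.53733674]
dir bin [ 0.493  0.013 -0.87 ] tilt x 29.561853685690433 tilt y 0.8401921600390142
band in bin rel mouth mm [-26.2  -1.6  39.9] s,n [ -9.3 -46.8] [np.float64(1.7804123259496303e-05), np.float64(1.7804123259513715e-05)]
```

```bash
python3 -m inch '[{"fingers":0,"delta_pos":[-0.8,-0.3,0],"spin":0},{"fingers":0,"delta_pos":[-1.6,-0.3,1],"spin":0},{"fingers":0,"delta_pos":[-1.6,-0.3,2],"spin":0},{"fingers":0,"delta_pos":[-1.6,-0.3,3],"spin":0},{"fingers":0,"delta_pos":[-1.6,-0.3,3.8],"spin":0},{"fingers":0,"delta_pos":[-1.6,-0.3,3.8],"spin":0}]';python3 ax.py l12; python3 big.py b12
```

```text
time_s: 16.6
tcp_pos: [0.5837, -0.0816, 0.2217]
ee_rot: [[0.932, -0.364, -0.003], [-0.364, -0.932, -0.0], [-0.003, 0.001, -1.0]]
wrist_force: [-0.1, -0.5, 1.3]
gripper_width: 0.007
tcp in bin mm [-31.7  -2.2 221.7] grasp s,n [ -2.8 -77.4]
F bin 0.13611867742383876 -0.5069016546006488 1.2903265019804255
```

View pics/b12.png

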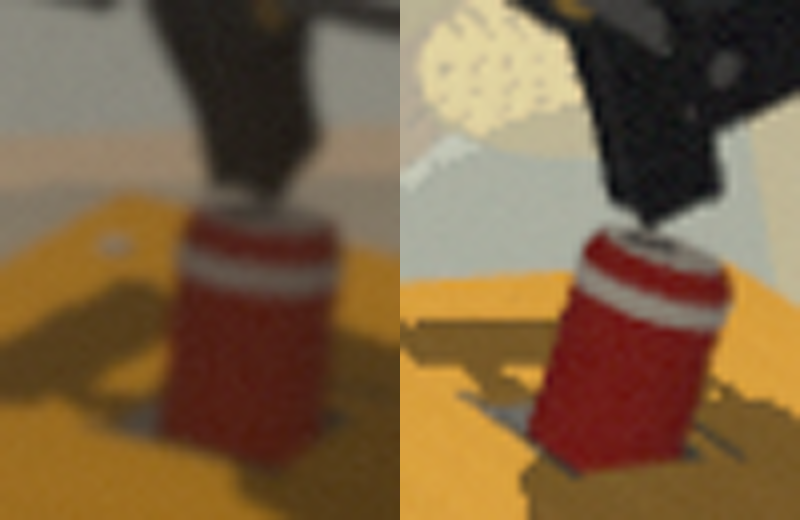

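```bash
python3 -m inch '[{"fingers":0,"delta_pos":[0,0,0.5],"spin":0},{"fingers":0,"delta_pos":[0,0,0.9],"spin":0},{"fingers":0,"delta_pos":[0.2,0,1.3],"spin":0},{"fingers":0,"delta_pos":[0.4,0,1.7],"spin":0},{"fingers":0,"delta_pos":[0.6,0,2.1],"spin":0},{"fingers":0,"delta_pos":[0.8,0,2.5],"spin":0},{"fingers":0,"delta_pos":[1,0,3],"spin":0},{"fingers":0,"delta_pos":[1.2,0,3.5],"spin":0},{"fingers":0,"delta_pos":[1.2,0,3.5],"spin":0}]';python3 ax.py l13; python3 big.py b13
```

```text
time_s: 17.7
tcp_pos: [0.5952, -0.0859, 0.1873]
ee_rot: [[0.932, -0.364, -0.002], [-0.364, -0.932, 0.0], [-0.002, 0.001, -1.0]]
wrist_force: [0.1, -0.5, 0.2]
gripper_width: 0.003
tcp in bin mm [-19.3  -2.1 187.3] grasp s,n [ -4.3 -40.9]
F bin 0.219599634189178 -0.417569911273456 0.15898255295370517
```

View pics/b13.png

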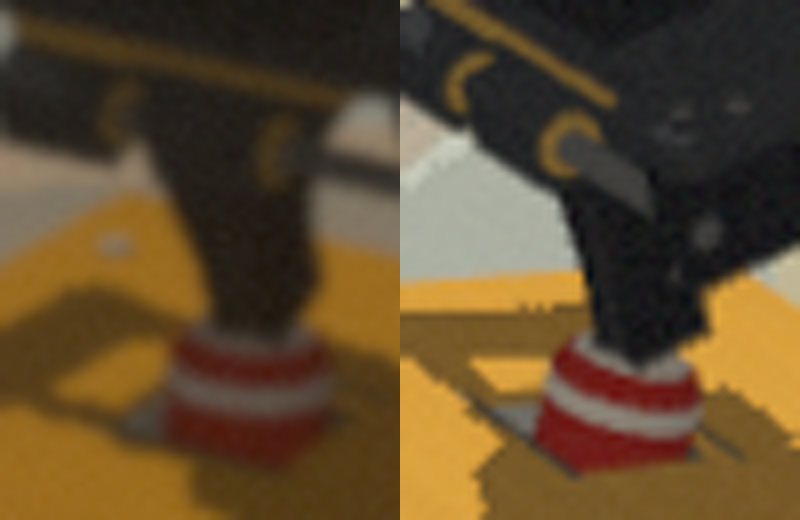

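```bash
python3 -m inch '[{"fingers":0,"delta_pos":[0.2,0,0.4],"spin":0},{"fingers":0,"delta_pos":[0.4,0,0.8],"spin":0},{"fingers":0,"delta_pos":[0.6,0,1.2],"spin":0},{"fingers":0,"delta_pos":[0.8,0,1.6],"spin":0},{"fingers":0,"delta_pos":[1,0,2],"spin":0},{"fingers":0,"delta_pos":[1.2,0,2.4],"spin":0},{"fingers":0,"delta_pos":[1.2,0,2.4],"spin":0}]';python3 ax.py l14; python3 big.py b14
```

```text
time_s: 18.6
tcp_pos: [0.6067, -0.0903, 0.1636]
ee_rot: [[0.932, -0.364, -0.001], [-0.364, -0.932, 0.0], [-0.001, 0.0, -1.0]]
wrist_force: [-0.3, 0.4, 0.3]
gripper_width: 0.01
tcp in bin mm [ -7.1  -2.  163.6] grasp s,n [ -1.8 -14.3]
F bin -0.42090635249285 0.2991230904531291 0.30023949568075325
```

View pics/b14.png

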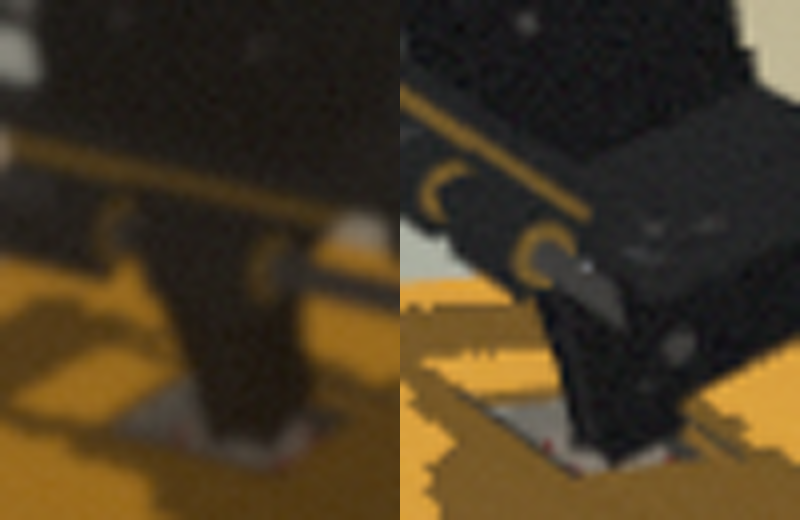

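```bash
python3 -m inch '[{"fingers":0,"delta_pos":[0.2,0,0.4],"spin":0},{"fingers":0,"delta_pos":[0.4,0,0.8],"spin":0},{"fingers":0,"delta_pos":[0.6,0,1.2],"spin":0},{"fingers":0,"delta_pos":[0.8,0,1.6],"spin":0},{"fingers":0,"delta_pos":[1,0,2],"spin":0},{"fingers":0,"delta_pos":[1.1,0,2.4],"spin":0},{"fingers":0,"delta_pos":[1.1,0,2.4],"spin":0},{"fingers":0,"delta_pos":[1.1,0,2.4],"spin":0}]';python3 ax.py l15; python3 big.py b15
```

```text
time_s: 19.6
tcp_pos: [0.6169, -0.0943, 0.1396]
ee_rot: [[0.932, -0.364, -0.001], [-0.364, -0.932, 0.0], [-0.001, 0.0, -1.0]]
wrist_force: [0.9, -0.3, -2.4]
gripper_width: 0.004
tcp in bin mm [  3.9  -2.  139.6] grasp s,n [-0.6 12. ]
F bin 0.9848518421130136 0.032067164488666866 -2.3674036786346955
```

View pics/b15.png

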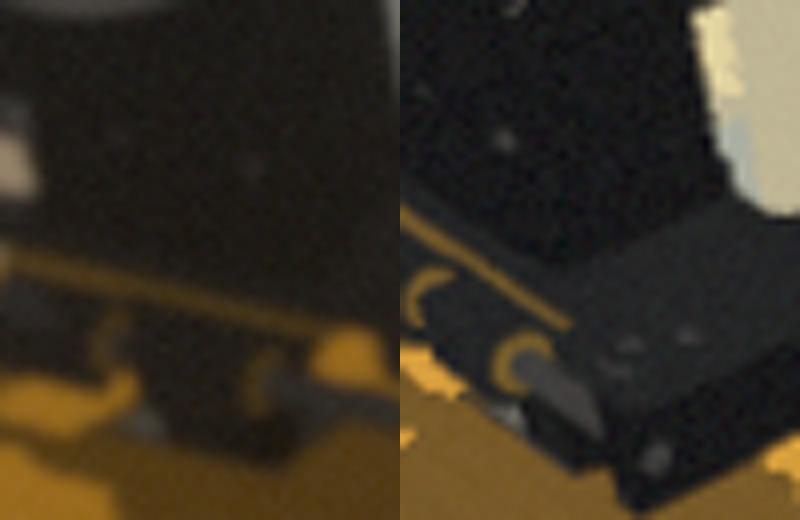

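```bash
python3 -m inch '[{"fingers":0,"delta_pos":[0.1,0,0.4],"spin":0},{"fingers":0,"delta_pos":[0.1,0,0.4],"spin":0},{"fingers":0,"delta_pos":[0.1,0,0.4],"spin":0}]'; python3 -m inch '[{"fingers":0,"delta_pos":[-0.2,0,-0.5],"spin":0},{"fingers":0,"delta_pos":[-0.4,0,-1],"spin":0},{"fingers":0,"delta_pos":[-0.6,0,-1.5],"spin":0},{"fingers":0,"delta_pos":[-0.8,0,-2],"spin":0},{"fingers":0,"delta_pos":[-1,0,-2.5],"spin":0},{"fingers":0,"delta_pos":[-1.2,0,-3],"spin":0},{"fingers":0,"delta_pos":[-1.4,0,-4],"spin":0},{"fingers":0,"delta_pos":[-1.6,0,-6],"spin":0},{"fingers":0,"delta_pos":[-2,0,-9],"spin":0},{"fingers":0,"delta_pos":[-4,0,-12],"spin":0},{"fingers":0,"delta_pos":[-6,0,-14],"spin":0},{"fingers":0,"delta_pos":[-8,0,-14],"spin":0},{"fingers":0,"delta_pos":[-10,0,-14],"spin":0},{"fingers":0,"delta_pos":[-10,0,-14],"spin":0},{"fingers":0,"delta_pos":[-10,0,-14],"spin":0}]';python3 ax.py l16; python3 big.py b16
python3 - <<'E'
from h import *
for n in ["scene","side"]:cv2.imwrite(f"pics/{n}16.png",capture(n)[:,:,::-1])
E
```

```text
time_s: 20.1
tcp_pos: [0.618, -0.0946, 0.1367]
ee_rot: [[0.932, -0.363, 0.0], [-0.363, -0.932, -0.0], [0.0, -0.0, -1.0]]
wrist_force: [0.2, -0.2, 0.0]
gripper_width: 0.005
time_s: 21.6
tcp_pos: [0.5246, -0.0587, 0.2778]
ee_rot: [[0.932, -0.363, 0.002], [-0.363, -0.932, -0.001], [0.002, -0.0, -1.0]]
wrist_force: [0.5, -0.1, 0.7]
gripper_width: 0.008
tcp in bin mm [-95.   -2.4 277.8] grasp s,n [ -40.6 -153.2]
F bin 0.5365490353600841 0.09233090522800384 0.6756225291135528
```

View pics/b16.png

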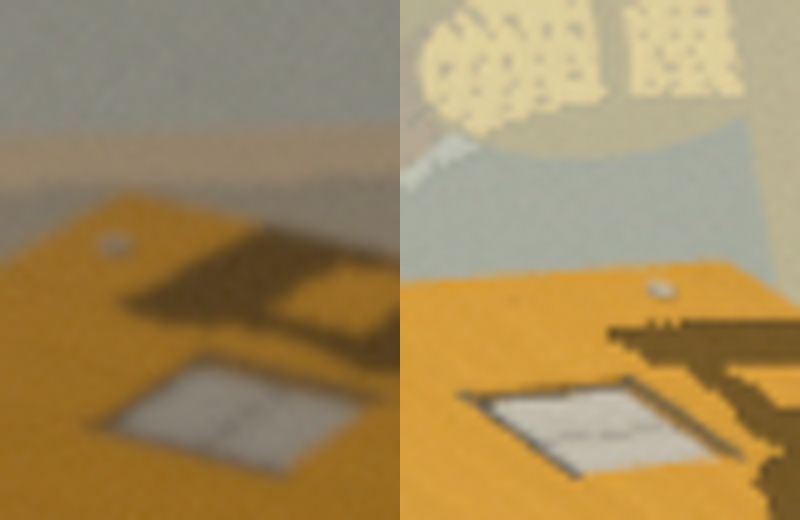

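View pics/side16.png

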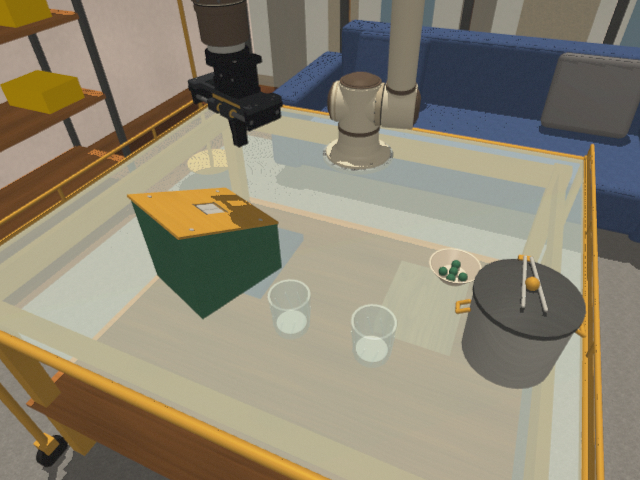

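View pics/scene16.png

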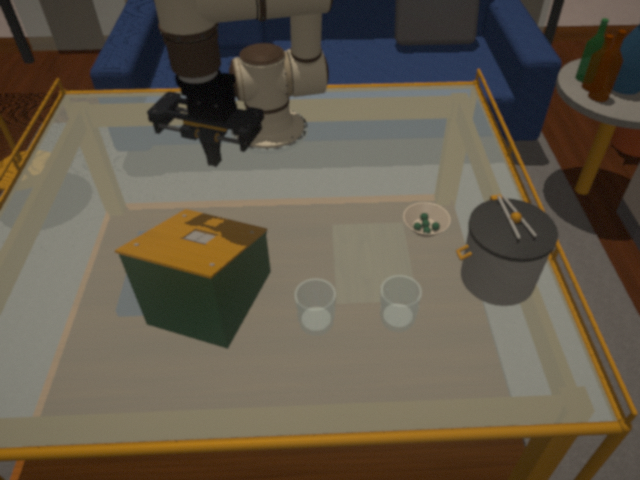

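```bash
python3 -c "
from station import *
print(finish_job())"
```

```text
the job is handed in; nothing more can be done
None
```

The can is in the bin and the job is handed in, at about 22 s of the 54 s allowed. No verdict was given.

**What I did:**
- I gripped the can upright with the jaws across the mouth and lifted it to the bin. The tool can only point straight down, so the can had to be tilted to match the 22° slope. I levered it against the front edge of the mouth.
- That first try tilted the can but pushed it up in the grip and nearly out of the mouth. I backed it off, re-centred it and pushed it in along the slope direction, about 50 mm deep.
- The leaves held it there while I let go. I then pushed the lid with shut fingers until the fingertip's leading edge was about 35 mm below the brass top, and backed out the same way.

**Last checks:**
- **Can and flap:** The last pictures show the can gone from view and both leaves lying flat in the mouth.
- **Other things:** The tumblers, dish and bucket appear at the same pixel positions as at the start.
- **Arm:** It was clear of everything, with the wrist force near zero. The highest wrist force I read was about 12 N, between moves, so brief peaks could have been missed.

**What I could not confirm:**
- I could not see inside the bin, so the can's resting place is inferred from it being gone and the leaves being shut.
- The leaf angles when the can stood in the mouth were not measured. The more than 0.8 rad needed then is inferred from how deep the can was.
- My picture-based estimate of the can's tilt was 28–30°, against the expected 22°. That did not stop it going in.

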